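# Fit the toothed insert in the vegetable slicer

### The arm

A 6-joint arm with a two-finger parallel gripper is mounted at the origin on the work surface. World frame = base frame: x ahead of the robot, y to its left, z up, the work surface at z = 0. Lengths are in m, angles in degrees, forces in N, time in s.
With the tool pointing down it reaches from about 0.275 to 0.75 m from the base axis. Payload 10.2 kg.
Tool frame: the origin (TCP) lies on the mounting face of the last link; the fingertips stand 173 mm ahead of it and the grasp point (between the pads) lies bot.grasp_offset ahead of it (bot.grasp_offset is the distance from the TCP to the grasp point, in m); z points along the fingers, y is the line along which they close (so a half turn about z gives the same grasp; the last joint's range is limited). The gripper opens to 85 mm and grips with 20 to 120 N. Pads are 22 mm wide; open, the fingers measure 114 mm over their backs; the gripper's body (76 mm by 85 mm) begins 54 mm behind the grasp point. The pads swing forward as they close: fully open they stand 13 mm farther back than shut.
Start: joints at [-12.8, 17.928, 85.812, -0, 76.261, -12.8], TCP at [0.525, -0, 0.405] pointing down, gripper open.
Joint ranges: [-168.41, 168.41], [-55.51, 124.54], [10.69, 146.95], [-70.63, 250.63], [1, 178], [-165.06, 165.06]. Speed limits (degrees/s): [136.94, 136.94, 172.46, 180, 180, 180].

### API

Orientations are given as a 3x3 rotation matrix whose columns are the frame's x, y, z axes.
In Python, from cell import bot, cams gives the robot as it stands. The module is installed in compiled form; this text tells all that it offers.
- The arm moves only by the shell command python3 -m crank 'ROWS'. ROWS is JSON, a list of rows, each an object of numbers: "tx", "ty", "tz": the shift along the tool's x, y, z as a fraction of full scale; "ax", "ay", "az": the turn, a rotation vector about the tool's x, y, z as a fraction of full scale; "grip": the opening, from 0 (shut) to 1 (fully open). In form: [{"tx": .., "ty": .., "tz": .., "ax": .., "ay": .., "az": .., "grip": ..}, ...]. A call has 1 to 5 rows; each row is the pose to reach, as a shift and turn from the pose commanded when the call began, along the tool's axes at that moment; what a row does not reach only later rows make up. Full scale, the value 1, is 0.5 m for a shift and 120 degrees for a turn. A row lasts 1/12 s, in which the tool goes at most 41.7 mm and 7.16 degrees, less where a joint would pass 70% of its speed; a pose out of reach is approached as far as the arm can. A call with a number of a shift or a turn outside -1 to 1 is refused whole. A call with a gripper value outside its range is refused whole. The fingers move at their own pace and stop on an object; the grip force is fixed at half the most. Time passes only in rows, so rows that repeat a pose let the fingers close. It gives the time, the measured TCP pose, the force, the opening and the grip force at its end, in the units of the state.
- bot.read_state(): the state, without advancing time (a new reading comes with each control period).
- cams.capture(name): name is "scene" or "side" or "wrist"; returns the picture (480x640x3 uint8, red, green, blue); there is no depth.
- cams.camera_info(name): a dict with "fov_y" (degrees; the focal length in pixels is half the picture's height over the tangent of half this angle, whatever the lens; pixels are square), "cx", "cy" (the principal point, pixels), "k1" (the pictures are not rectified: a ray, as slopes to the right and down, at radius r is drawn at 1 + k1 r^2 times it, then the intrinsics apply), "rvec" (rotation vector, rad) and "tvec" (3), from world to camera coordinates, as OpenCV has them. Camera axes: x right, y down, z forward; pixel columns grow to the right and rows downward; lengths in m; the calibration is good to about 2 mm. A picture is of the moment at which its call begins: read the wrist's pose just before it. camera_info takes no time and is no camera call; for the wrist camera it gives the pose at the moment of the call.
- bot.close_job(): hands the job in; it is judged then, once.
The state is a dict: "t": time; "q": joint angles; "joint_velocities": joint speeds; "effort": joint torques, N m; "tcp_pos": TCP position; "tool_rot": TCP orientation; "wrist_force": force on the tool from outside, world axes, zero at the start; "moment": the same for the moment, N m; "width": finger opening in m; "finger_force": force on a finger pad.
Only numpy, scipy, OpenCV 4.12 (cv2) and the standard library are available. Lean on these libraries where they do the work, as an engineer would, in place of code of your own. Each camera call takes 0.05 s, during which the arm holds its last target. There are 200 camera calls.

### The job

Get the vegetable slicer ready for cutting sticks: first swing its keeper clear of the slot, slide the toothed insert, teeth first, along the sill into the slot until its shoulder sits right up against the frame, then swing the keeper fully closed behind the shoulder. Leave the other two inserts and the other things on the worktop where they are.

Things in the scene. Friction and masses are not known exactly. Their poses are not given: they have to be found in the camera images.
- slicer: vegetable slicer, fixed: flat white frame 300 mm long (y), 130 mm wide (x), 56 mm tall (ridges on its long edges 64 mm), steel deck, open throat in the middle. Origin under its centre; the insert slot is in the middle of its -x long side, which faces the robot. A white sill (26 mm wide, top 30 mm above the worktop) runs 80 mm out from the slot towards -x, in line with it.
- slot_mouth (a point): centre of the slot's floor at the frame's outer face, 30 mm above the worktop, level with the sill's top. +x points into the slot (axes as the slicer's), z up. Slot 44 mm wide (flared to 52 mm at the mouth), 11 mm high, 115 mm deep; a roof rail covers its first 30 mm, the throat shows the rest from above.
- keeper (a joint): angle of the keeper, a flat steel arm 12 mm wide swinging level, 11 to 18 mm above the sill's top. 0 = closed: arm points along the slicer's -y from its pivot, across the sill, 24 mm clear of the frame's face. Grows as the arm swings away from the frame, through the slicer's -x (1.57) towards +y; stops at 0 and 2.9 rad; stays where left (about 1 N at the peg). Closed, it bars an insert's shoulder.
- keeper_pivot (a point): the keeper's pivot axis, at the height of the arm's underside (41 mm above the worktop); 30 mm out from the frame's face and 72 mm to the slicer's +y side of the slot's middle.
- keeper_peg (a point): top of the upright round steel peg on the keeper's free end, 12 mm thick, 72 mm from the pivot; it stands from 48 to 95 mm above the worktop and can be pinched or pushed from above.
- toothed: toothed insert: flat steel blade 110 mm long, 40 wide, 8 thick, front end cut into three square teeth (8 wide, 20 long); grey cross-bar (shoulder) at the rear, 18 mm long, 56 wide, 20 tall. About 150 g, balances 43 mm ahead of the shoulder. Origin on the underside, mid-width, at the shoulder's front face; x points to the teeth (tips at 110 mm), the shoulder spans x -18 to 0, z up.
- straight: Same size and build as the toothed insert, same origin and axes, but with a plain square front end. Not to be used.
- pointed: Same size and build as the toothed insert, same origin and axes, but with a V-pointed front end (point at x = 110 mm). Not to be used.
- holder: white plastic food holder of the slicer, a mushroom-shaped grip, 66 mm across the foot, 60 mm tall; bystander, origin under its centre
- timer: cream kitchen timer, an upright disc 64 mm across, 34 mm tall; bystander, origin under its centre
- jar: closed glass storage jar with steel lid, 76 mm across, 120 mm tall; bystander, origin under its centre
- tin: small spice tin, 52 mm across, 55 mm tall; bystander, origin under its centre
- mug: white mug, 80 mm across, 90 mm tall; bystander, origin under its centre
Mind the look-alikes: they are no part of the job. Leave any black or turquoise look-alike of the toothed alone.

How it is judged:
By the outcome, as a careful person would: the job done as asked, in the order asked, and still so for the second after the job is handed in, with the robot touching nothing.
It also fails if it takes over 72 s, if anything falls off the work surface, if the arm or the gripper's body presses on something with over 40 N, if the wrist force passes 120 N, or if a joint passes its speed limit or range.

## Working session

There is one attempt and no reset: what is moved stays moved. The work goes in short steps, Python scripts to look and compute and a shell command to move; the robot and the scene stay as the last step left them, time stands still between calls to the robot, and variables do not carry over. Pictures are saved under pics/ and viewed, at most 10 in all, crops included, and the job is handed in when it is done.

```bash
mkdir -p pics; python3 - <<'E'
from cell import bot,cams
import cv2,numpy as np
s=bot.read_state();print(s['t'],s['tcp_pos'],s['tool_rot'],s['width'],bot.grasp_offset)
for n in('scene','side','wrist'):
    print(n,cams.camera_info(n));im=cams.capture(n);cv2.imwrite(f'pics/{n}0.png',im[:,:,::-1])
E
```

```text
0.0 [5.24960225e-01 1.73359440e-06 4.04123925e-01] [[-3.24918045e-06  9.99999164e-01 -1.29341533e-03]
 [ 9.99999964e-01  3.59422412e-06  2.66767195e-04]
 [ 2.66771621e-04 -1.29341441e-03 -9.99999128e-01]] 0.08521808708363487 0.1547
scene {'fov_y': 42.926815981777544, 'cx': 328.56121912339995, 'cy': 236.32382757790944, 'k1': -0.19004513302716894, 'rvec': array([ 0.94847615,  2.59999844, -0.89429669]), 'tvec': array([ 0.33056354, -0.22442426,  1.63387989])}
side {'fov_y': 53.82998791919544, 'cx': 318.7136592666629, 'cy': 239.06826193219902, 'k1': -0.03615207924919878, 'rvec': array([ 2.35720087, -0.01493061,  0.02308571]), 'tvec': array([-0.49166927,  0.09138743,  1.1621033 ])}
wrist {'fov_y': 64.11900844275124, 'cx': 315.9274881000018, 'cy': 246.82680378687684, 'k1': -0.03440262931449543, 'rvec': array([-2.83552591e+00,  2.86997901e-04,  4.94901551e-04]), 'tvec': array([-0.52510905, -0.03829777,  0.37898073])}
```

View pics/scene0.png

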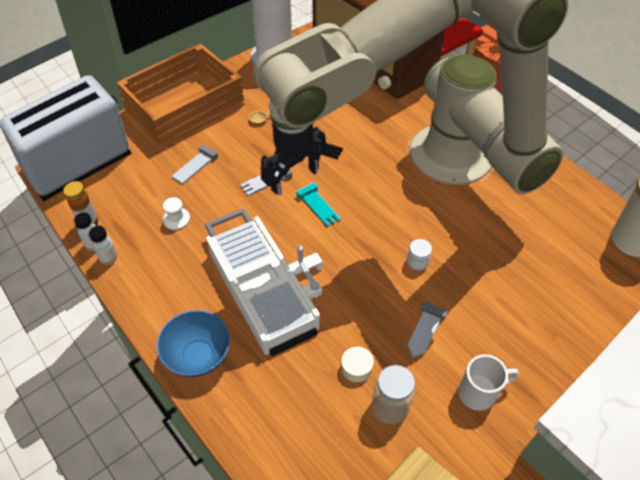

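View pics/side0.png

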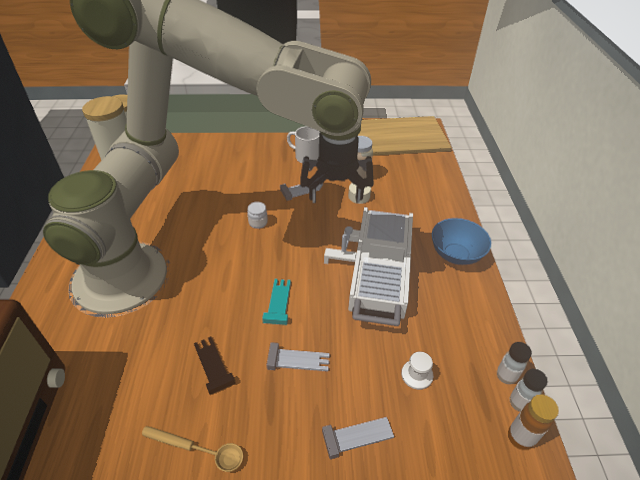

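View pics/wrist0.png

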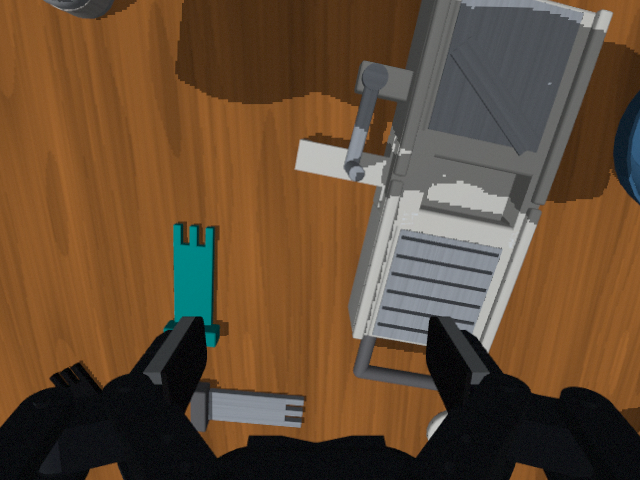

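The scene shows three silver inserts: one three-toothed (side ~(300,358), wrist ~(250,407)), one plain (side ~(360,437)) and one pointed (scene ~(425,325)). The turquoise and black toothed ones are decoys. The slicer's keeper is closed across the sill, with the pivot at wrist (375,75) and the peg at (354,172). One enlarged composite should confirm the toothed insert and give pixels.

```bash
python3 - <<'E'
import cv2,numpy as np
w=cv2.imread('pics/wrist0.png');s=cv2.imread('pics/side0.png')
def c(im,x,y,dx,dy): return cv2.resize(im[y:y+dy,x:x+dx],(400,300),interpolation=cv2.INTER_CUBIC)
a=np.vstack([np.hstack([c(w,180,350,160,120),c(s,255,330,80,60)]),np.hstack([c(w,280,40,200,150),c(s,310,215,100,75)])])
cv2.imwrite('pics/c1.png',a)
E
cat > h.py <<'E'
import cv2,numpy as np
def cam(i):
    f=240/np.tan(np.radians(i['fov_y']/2));R=cv2.Rodrigues(np.array(i['rvec']))[0];t=np.array(i['tvec']).reshape(3)
    return f,i['cx'],i['cy'],i['k1'],R,t
def ray(i,p):
    f,cx,cy,k,R,t=cam(i);d=np.array([(p[0]-cx)/f,(p[1]-cy)/f]);u=d.copy()
    for _ in range(20): u=d/(1+k*(u@u))
    v=R.T@np.append(u,1);return -R.T@t,v/np.linalg.norm(v)
def proj(i,P):
    f,cx,cy,k,R,t=cam(i);c=R@np.array(P,float)+t;u=c[:2]/c[2];u=u*(1+k*(u@u));return np.array([cx+f*u[0],cy+f*u[1]])
def tri(obs):
    A=np.zeros((3,3));b=np.zeros(3);L=[]
    for i,p in obs:
        o,v=ray(i,p);M=np.eye(3)-np.outer(v,v);A+=M;b+=M@o;L.append((o,M))
    X=np.linalg.solve(A,b);return X,max(np.linalg.norm(M@(X-o)) for o,M in L)
def atz(i,p,z):
    o,v=ray(i,p);return o+v*(z-o[2])/v[2]
E
python3 - <<'E'
import json
from cell import cams
d={n:{k:(v.tolist() if hasattr(v,'tolist') else v) for k,v in cams.camera_info(n).items()} for n in('scene','side','wrist')}
json.dump(d,open('i0.json','w'))
E
```

```text
(no output)
```

View pics/c1.png

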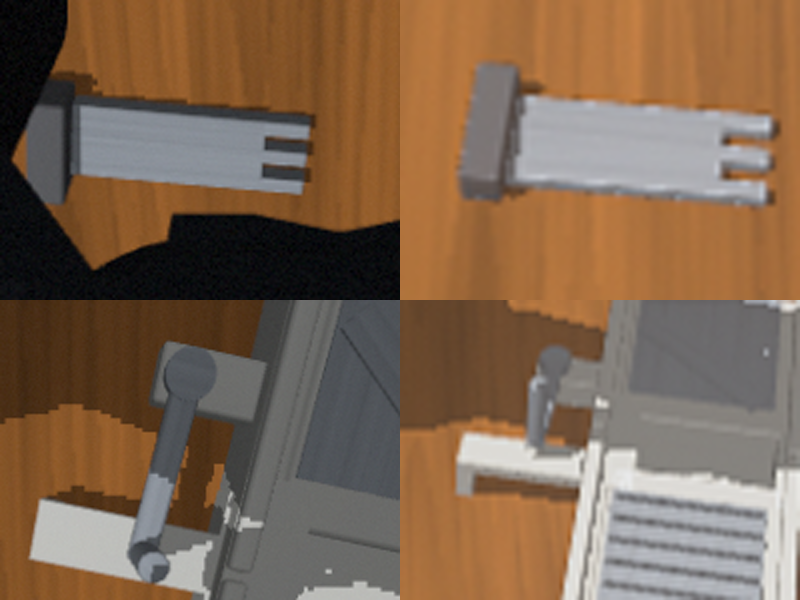

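The crop confirms it: a silver blade with three square teeth and a grey shoulder. Its middle tooth tip is at wrist (303,413) / side (329,361), and the blade-shoulder junction at wrist (211,406) / side (278,359). Sill end corners are at wrist (302.5,140) and (296,169), and the peg top at about wrist (356.5,173).

```bash
python3 - <<'E'
from h import *;import json
from scipy.optimize import least_squares
I=json.load(open('i0.json'));W,S=I['wrist'],I['side']
for n,a,b in[('tip',(302.8,413.2),(328.6,361.4)),('junction',(210.8,406),(278.4,359)),('pegtop',(356.5,173),(345.7,235)),('pivot',(375,76),(348.3,230.5)),('sillL',(302.5,140),(326.3,248.5)),('sillR',(296,169),(325,255.5))]:
    X,e=tri([(W,a),(S,b)]);print(n,X.round(4),round(e,4))
a=atz(W,(302.8,413.2),.008);b=atz(W,(210.8,406),.008);print('insert z8',a,b,np.hypot(*(a-b)[:2]),np.degrees(np.arctan2(*(a-b)[1::-1])))
# slicer fit; mouth frame: local coords x from face
obs=[(W,(302.5,140),(-.08,.013,.03)),(W,(296,169),(-.08,-.013,.03)),(S,(326.3,248.5),(-.08,.013,.03)),(S,(325,255.5),(-.08,-.013,.03)),(W,(375,76),(-.03,.072,.048)),(W,(608,12),(.13,.15,.064))]
def P(p,l): c,s=np.cos(p[2]),np.sin(p[2]);return [p[0]+c*l[0]-s*l[1],p[1]+s*l[0]+c*l[1],l[2]]
f=lambda p:np.concatenate([proj(i,P(p,l))-u for i,u,l in obs])
r=least_squares(f,[.5,.15,-.15],loss='soft_l1');p=r.x;print('mouth',p[:2],np.degrees(p[2]),r.fun.reshape(-1,2).round(1).tolist())
for n,l in[('peg',(-.03,0,.095)),('pivot',(-.03,.072,.048)),('sillend',(-.08,0,.03))]:print(n,np.round(P(p,l),4),proj(W,P(p,l)).round(0),proj(S,P(p,l)).round(0))
E
```

```text
tip [ 0.509  -0.244   0.0048] 0.0007
junction [ 0.4016 -0.2359  0.0029] 0.0003
pegtop [0.5554 0.0453 0.0947] 0.001
pivot [0.5713 0.1161 0.0415] 0.0012
sillL [0.5127 0.066  0.0264] 0.0008
sillR [0.5077 0.041  0.0274] 0.0002
insert z8 [ 0.50982297 -0.24124335  0.008     ] [ 0.40308187 -0.23154476  0.008     ] 0.10718079872384001 -5.191690186607846
mouth [0.58773753 0.03804112] -11.11355139791784 [[-2.2, -0.2], [-1.0, 0.6], [-0.0, -1.0], [-0.4, -0.6], [0.7, 1.3], [7.8, -0.6]]
peg [0.5583 0.0438 0.095 ] [362. 175.] [347. 235.]
pivot [0.5722 0.1145 0.048 ] [376.  77.] [349. 229.]
sillend [0.5092 0.0535 0.03  ] [298. 155.] [325. 251.]
```

Heights agree with the text: peg 95 mm, sill 27 mm, blade about 5 mm. Next I descend over the peg.

```bash
python3 -m crank '[{"tx":0.09,"ty":0.063,"tz":0.1,"grip":1},{"tx":0.09,"ty":0.063,"tz":0.18,"grip":1},{"tx":0.09,"ty":0.063,"tz":0.26,"grip":1},{"tx":0.09,"ty":0.063,"tz":0.316,"grip":1},{"tx":0.09,"ty":0.063,"tz":0.316,"grip":1}]'; python3 -m crank '[{"tx":0,"grip":0},{"tx":0,"grip":0},{"tx":0,"grip":0},{"tx":0,"grip":0},{"tx":0,"grip":0}]'
```

```text
invalid input at $[0]: expected keys tx, ty, tz, ax, ay, az, grip
invalid input at $[0]: expected keys tx, ty, tz, ax, ay, az, grip
```

```bash
python3 -m crank '[{"tx":0.09,"ty":0.063,"tz":0.1,"ax":0,"ay":0,"az":0,"grip":1},{"tx":0.09,"ty":0.063,"tz":0.18,"ax":0,"ay":0,"az":0,"grip":1},{"tx":0.09,"ty":0.063,"tz":0.26,"ax":0,"ay":0,"az":0,"grip":1},{"tx":0.09,"ty":0.063,"tz":0.316,"ax":0,"ay":0,"az":0,"grip":1},{"tx":0.09,"ty":0.063,"tz":0.316,"ax":0,"ay":0,"az":0,"grip":1}]'; python3 -m crank '[{"tx":0,"ty":0,"tz":0,"ax":0,"ay":0,"az":0,"grip":0},{"tx":0,"ty":0,"tz":0,"ax":0,"ay":0,"az":0,"grip":0},{"tx":0,"ty":0,"tz":0,"ax":0,"ay":0,"az":0,"grip":0},{"tx":0,"ty":0,"tz":0,"ax":0,"ay":0,"az":0,"grip":0},{"tx":0,"ty":0,"tz":0,"ax":0,"ay":0,"az":0,"grip":0}]'
```

```text
t: 0.57
tcp_pos: [0.555, 0.0456, 0.2404]
tool_rot: [[-0.001, 1.0, -0.011], [1.0, 0.001, 0.001], [0.001, -0.011, -1.0]]
wrist_force: [-0.8, -0.7, -1.0]
width: 0.0853
finger_force: 0.0
t: 0.98
tcp_pos: [0.5568, 0.0448, 0.2485]
tool_rot: [[0.0, 1.0, 0.003], [1.0, -0.0, -0.0], [-0.0, 0.003, -1.0]]
wrist_force: [0.4, 0.0, -0.1]
width: 0.0255
finger_force: 0.0
```

```bash
python3 -m crank '[{"tx":0,"ty":0,"tz":0.006,"ax":0,"ay":0,"az":0,"grip":0},{"tx":0,"ty":0,"tz":0.006,"ax":0,"ay":0,"az":0,"grip":0},{"tx":0,"ty":0,"tz":0.006,"ax":0,"ay":0,"az":0,"grip":0},{"tx":0,"ty":0,"tz":0.006,"ax":0,"ay":0,"az":0,"grip":0}]'; python3 - <<'E'
import numpy as np
c=np.array([.572,.1148]);y=np.radians(-11.1)
for t in np.arange(0,2.81,.2):
    l=72e-3*np.array([-np.sin(t),-np.cos(t)]);p=c+[np.cos(y)*l[0]-np.sin(y)*l[1],np.sin(y)*l[0]+np.cos(y)*l[1]]
    if t==0:p0=p
    print(round(t,2),p.round(4),'tx',((p-p0)[1]/.5).round(3),'ty',((p-p0)[0]/.5).round(3))
E
```

```text
t: 1.32
tcp_pos: [0.5568, 0.0448, 0.2451]
tool_rot: [[0.0, 1.0, 0.002], [1.0, -0.0, -0.001], [-0.001, 0.002, -1.0]]
wrist_force: [-1.7, -1.5, 8.7]
width: 0.0093
finger_force: 58.6
0.0 [0.5581 0.0441] tx 0.0 ty 0.0
0.2 [0.5444 0.0483] tx 0.008 ty -0.028
0.4 [0.5317 0.0551] tx 0.022 ty -0.053
0.6 [0.5207 0.0643] tx 0.04 ty -0.075
0.8 [0.5117 0.0755] tx 0.063 ty -0.093
1.0 [0.5051 0.0883] tx 0.088 ty -0.106
1.2 [0.5011 0.1021] tx 0.116 ty -0.114
1.4 [0.5    0.1165] tx 0.145 ty -0.116
1.6 [0.5018 0.1307] tx 0.173 ty -0.113
1.8 [0.5063 0.1444] tx 0.2 ty -0.104
2.0 [0.5135 0.1568] tx 0.225 ty -0.089
2.2 [0.523  0.1676] tx 0.247 ty -0.07
2.4 [0.5345 0.1763] tx 0.264 ty -0.047
2.6 [0.5475 0.1825] tx 0.277 ty -0.021
2.8 [0.5614 0.186 ] tx 0.284 ty 0.007
```

```bash
python3 -m crank '[{"tx":0.008,"ty":-0.028,"tz":0,"ax":0,"ay":0,"az":0,"grip":0},{"tx":0.022,"ty":-0.053,"tz":0,"ax":0,"ay":0,"az":0,"grip":0},{"tx":0.04,"ty":-0.075,"tz":0,"ax":0,"ay":0,"az":0,"grip":0},{"tx":0.063,"ty":-0.093,"tz":0,"ax":0,"ay":0,"az":0,"grip":0},{"tx":0.088,"ty":-0.106,"tz":0,"ax":0,"ay":0,"az":0,"grip":0}]'; python3 -m crank '[{"tx":0.028,"ty":-0.008,"tz":0,"ax":0,"ay":0,"az":0,"grip":0},{"tx":0.057,"ty":-0.010,"tz":0,"ax":0,"ay":0,"az":0,"grip":0},{"tx":0.085,"ty":-0.007,"tz":0,"ax":0,"ay":0,"az":0,"grip":0},{"tx":0.112,"ty":0.002,"tz":0,"ax":0,"ay":0,"az":0,"grip":0},{"tx":0.137,"ty":0.017,"tz":0,"ax":0,"ay":0,"az":0,"grip":0}]'
```

```text
t: 1.73
tcp_pos: [0.5036, 0.089, 0.245]
tool_rot: [[0.001, 1.0, 0.004], [1.0, -0.001, -0.001], [-0.001, 0.004, -1.0]]
wrist_force: [8.0, -2.5, 3.5]
width: 0.0095
finger_force: 59.6
t: 2.15
tcp_pos: [0.5103, 0.1592, 0.2445]
tool_rot: [[0.0, 1.0, -0.007], [1.0, -0.0, 0.002], [0.002, -0.007, -1.0]]
wrist_force: [-16.9, 5.6, 17.5]
width: 0.0097
finger_force: 61.6
```

```bash
python3 -m crank '[{"tx":0.02,"ty":0.019,"tz":0,"ax":0,"ay":0,"az":0,"grip":0},{"tx":0.036,"ty":0.042,"tz":0,"ax":0,"ay":0,"az":0,"grip":0},{"tx":0.048,"ty":0.068,"tz":0,"ax":0,"ay":0,"az":0,"grip":0},{"tx":0.051,"ty":0.08,"tz":0,"ax":0,"ay":0,"az":0,"grip":0},{"tx":0.051,"ty":0.08,"tz":0,"ax":0,"ay":0,"az":0,"grip":0}]'; python3 -m crank '[{"tx":0,"ty":0,"tz":0,"ax":0,"ay":0,"az":0,"grip":0.45},{"tx":0,"ty":0,"tz":0,"ax":0,"ay":0,"az":0,"grip":0.45},{"tx":0,"ty":0,"tz":0,"ax":0,"ay":0,"az":0,"grip":0.45},{"tx":0,"ty":0,"tz":-0.1,"ax":0,"ay":0,"az":0,"grip":0.8},{"tx":0,"ty":0,"tz":-0.18,"ax":0,"ay":0,"az":0,"grip":1}]'
```

```text
t: 2.57
tcp_pos: [0.5509, 0.1878, 0.2446]
tool_rot: [[0.0, 1.0, -0.003], [1.0, 0.0, 0.01], [0.01, -0.003, -1.0]]
wrist_force: [-11.9, 33.4, 12.6]
width: 0.0099
finger_force: 62.8
t: 2.98
tcp_pos: [0.5518, 0.1824, 0.3262]
tool_rot: [[0.001, 1.0, -0.005], [1.0, -0.001, -0.001], [-0.001, -0.005, -1.0]]
wrist_force: [1.0, 0.5, 1.0]
width: 0.0613
finger_force: 0.0
```

```bash
python3 -m crank '[{"tx":-0.07,"ty":-0.03,"tz":-0.02,"ax":0,"ay":0,"az":0.06,"grip":1},{"tx":-0.15,"ty":-0.06,"tz":-0.02,"ax":0,"ay":0,"az":0.12,"grip":1},{"tx":-0.23,"ty":-0.09,"tz":-0.02,"ax":0,"ay":0,"az":0.18,"grip":1},{"tx":-0.3,"ty":-0.12,"tz":-0.02,"ax":0,"ay":0,"az":0.24,"grip":1},{"tx":-0.38,"ty":-0.15,"tz":-0.02,"ax":0,"ay":0,"az":0.3,"grip":1}]'; python3 -m crank '[{"tx":-0.07,"ty":0.02,"tz":0,"ax":0,"ay":0,"az":0.06,"grip":1},{"tx":-0.14,"ty":0.035,"tz":0,"ax":0,"ay":0,"az":0.12,"grip":1},{"tx":-0.21,"ty":0.05,"tz":0,"ax":0,"ay":0,"az":0.18,"grip":1},{"tx":-0.29,"ty":0.07,"tz":0,"ax":0,"ay":0,"az":0.24,"grip":1},{"tx":-0.357,"ty":0.087,"tz":0,"ax":0,"ay":0,"az":0.3,"grip":1}]'
```

```text
t: 3.4
tcp_pos: [0.4761, -0.0077, 0.3372]
tool_rot: [[0.59, 0.807, 0.0], [0.807, -0.59, -0.0], [-0.0, 0.0, -1.0]]
wrist_force: [-0.1, 0.1, 0.4]
width: 0.0856
finger_force: 0.0
t: 3.82
tcp_pos: [0.4068, -0.1784, 0.3373]
tool_rot: [[0.951, 0.308, 0.0], [0.308, -0.951, -0.001], [-0.0, 0.001, -1.0]]
wrist_force: [0.5, 1.0, -0.5]
width: 0.0853
finger_force: 0.0
```

```bash
python3 -m crank '[{"tx":-0.02,"ty":0.03,"tz":0.02,"ax":0,"ay":0,"az":0.06,"grip":1},{"tx":-0.04,"ty":0.06,"tz":0.05,"ax":0,"ay":0,"az":0.12,"grip":1},{"tx":-0.058,"ty":0.095,"tz":0.08,"ax":0,"ay":0,"az":0.193,"grip":1},{"tx":-0.058,"ty":0.095,"tz":0.08,"ax":0,"ay":0,"az":0.193,"grip":1},{"tx":-0.058,"ty":0.095,"tz":0.08,"ax":0,"ay":0,"az":0.193,"grip":1}]'; cat > snap.py <<'E'
import sys,json,cv2,numpy as np
from cell import cams,bot
k=sys.argv[1];d={}
s=bot.read_state();print(s['t'],s['tcp_pos'].round(4),np.degrees(np.arctan2(s['tool_rot'][1][0],s['tool_rot'][0][0])).round(2),s['q'].round(0))
for n in sys.argv[2:]:
    d[n]={a:(v.tolist() if hasattr(v,'tolist') else v) for a,v in cams.camera_info(n).items()}
    cv2.imwrite(f'pics/{n}{k}.png',cams.capture(n)[:,:,::-1])
json.dump(d,open(f'i{k}.json','w'))
E
python3 snap.py 1 wrist side scene
```

```text
t: 4.23
tcp_pos: [0.3951, -0.2315, 0.2964]
tool_rot: [[0.996, -0.087, -0.001], [-0.087, -0.996, 0.001], [-0.001, -0.001, -1.0]]
wrist_force: [-0.4, -1.5, -0.0]
width: 0.0853
finger_force: 0.0
4.2333 [ 0.3951 -0.2315  0.2964] -4.98 [-45.  17. 105.  -0.  58.  50.]
```

View pics/wrist1.png

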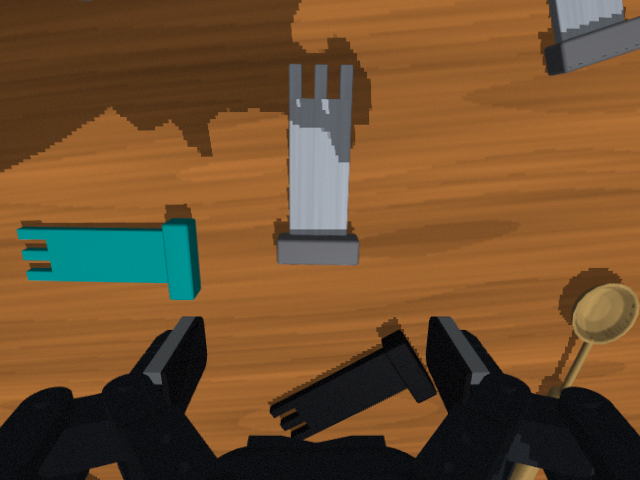

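The toothed insert lies nearly along the image's vertical, with the middle tooth tip at (321,66), shoulder rear top edge (278,263)–(358,264) and blade sides at x≈289/348. The black decoy's shoulder corner at (383,345)–(435,395) is close to the finger path, so I'm checking clearance.

```bash
python3 - <<'E'
from h import *;import json
W=json.load(open('i1.json'))['wrist'];D=np.radians
yaw=D(-4.98);T=np.array([.3951,-.2315]);ex=np.array([np.cos(yaw),np.sin(yaw)]);ey=np.array([np.sin(yaw),-np.cos(yaw)])
for n,p,z in[('tipmid',(321,66),.008),('rearL',(278,263),.02),('rearR',(358,264),.02),('bladeLrear',(290,235),.008),('bladeRrear',(347,235),.008),('frtopL',(277,236),.02),('frtopR',(359,237),.02),('bladeL tip',(290,66),.008),('bladeRtip',(353,66),.008),('black sh a',(383,345),.02),('black b',(400,331),.02),('black c',(436,394),.02),('black d',(412,400),.02)]:
    X=atz(W,p,z);d=X[:2]-T;print(n,X.round(4),'tool x,y',(d@ex).round(4),(d@ey).round(4))
I0=json.load(open('i0.json'))
for n,a,b in[('tip',(321,66),(328.6,361.4))]:print(tri([(W,a),(I0['side'],b),(I0['wrist'],(302.8,413.2))]))
E
```

```text
tipmid [ 0.5073 -0.2437  0.008 ] tool x,y 0.1128 0.0025
rearL [ 0.3857 -0.2041  0.02  ] tool x,y -0.0117 -0.0265
rearR [ 0.3803 -0.2583  0.02  ] tool x,y -0.0124 0.028
bladeLrear [ 0.4014 -0.2132  0.008 ] tool x,y 0.0046 -0.0188
bladeRrear [ 0.3979 -0.2528  0.008 ] tool x,y 0.0047 0.021
frtopL [ 0.4047 -0.2057  0.02  ] tool x,y 0.0074 -0.0265
frtopR [ 0.3994 -0.26    0.02  ] tool x,y 0.0067 0.028
bladeL tip [ 0.509  -0.2247  0.008 ] tool x,y 0.1129 -0.0166
bladeRtip [ 0.5056 -0.2634  0.008 ] tool x,y 0.1129 0.0222
black sh a [ 0.3156 -0.2732  0.02  ] tool x,y -0.0756 0.0485
black b [ 0.3261 -0.2858  0.02  ] tool x,y -0.064 0.0601
black c [ 0.2684 -0.3127  0.02  ] tool x,y -0.1192 0.0919
black d [ 0.2645 -0.2942  0.02  ] tool x,y -0.1247 0.0738
(array([ 0.50858641, -0.24391581,  0.00466637]), np.float64(0.0011147894964358648))
```

```bash
python3 -m crank '[{"tx":-0.01,"ty":0.002,"tz":0.08,"ax":0,"ay":0,"az":0.007,"grip":1},{"tx":-0.01,"ty":0.002,"tz":0.16,"ax":0,"ay":0,"az":0.007,"grip":1},{"tx":-0.01,"ty":0.002,"tz":0.22,"ax":0,"ay":0,"az":0.007,"grip":1},{"tx":-0.01,"ty":0.002,"tz":0.246,"ax":0,"ay":0,"az":0.007,"grip":1},{"tx":-0.01,"ty":0.002,"tz":0.246,"ax":0,"ay":0,"az":0.007,"grip":1}]'; python3 -m crank '[{"tx":0,"ty":0,"tz":0,"ax":0,"ay":0,"az":0,"grip":0.3},{"tx":0,"ty":0,"tz":0,"ax":0,"ay":0,"az":0,"grip":0.3},{"tx":0,"ty":0,"tz":0,"ax":0,"ay":0,"az":0,"grip":0.3},{"tx":0,"ty":0,"tz":0,"ax":0,"ay":0,"az":0,"grip":0.3},{"tx":0,"ty":0,"tz":0,"ax":0,"ay":0,"az":0,"grip":0.3}]'
```

```text
t: 4.8
tcp_pos: [0.3902, -0.2302, 0.172]
tool_rot: [[0.995, -0.096, -0.003], [-0.096, -0.995, 0.003], [-0.003, -0.003, -1.0]]
wrist_force: [-0.7, 1.4, 0.3]
width: 0.0849
finger_force: 0.0
t: 5.22
tcp_pos: [0.391, -0.2312, 0.1759]
tool_rot: [[0.995, -0.097, 0.002], [-0.097, -0.995, -0.002], [0.003, 0.002, -1.0]]
wrist_force: [-0.7, 1.6, 8.2]
width: 0.0546
finger_force: 63.3
```

```bash
python3 -m crank '[{"tx":0,"ty":0,"tz":-0.04,"ax":0,"ay":0,"az":0,"grip":0.3},{"tx":0,"ty":0,"tz":-0.1,"ax":0,"ay":0,"az":0,"grip":0.3},{"tx":0,"ty":0,"tz":-0.16,"ax":0,"ay":0,"az":0,"grip":0.3},{"tx":0,"ty":0,"tz":-0.2,"ax":0,"ay":0,"az":0,"grip":0.3},{"tx":0,"ty":0,"tz":-0.2,"ax":0,"ay":0,"az":0,"grip":0.3}]'; python3 -m crank '[{"tx":0.01,"ty":-0.06,"tz":0,"ax":0,"ay":0,"az":0.01,"grip":0.3},{"tx":0.02,"ty":-0.12,"tz":0,"ax":0,"ay":0,"az":0.02,"grip":0.3},{"tx":0.03,"ty":-0.18,"tz":0,"ax":0,"ay":0,"az":0.03,"grip":0.3},{"tx":0.03,"ty":-0.24,"tz":0,"ax":0,"ay":0,"az":0.04,"grip":0.3},{"tx":0.03,"ty":-0.28,"tz":0,"ax":0,"ay":0,"az":0.046,"grip":0.3}]'; python3 - <<'E'
from h import *;import json
S=json.load(open('i0.json'))['side'];print(atz(S,(257,207),.055))
E
```

```text
t: 5.63
tcp_pos: [0.3912, -0.2314, 0.2787]
tool_rot: [[0.995, -0.097, 0.006], [-0.097, -0.995, -0.007], [0.007, 0.006, -1.0]]
wrist_force: [0.9, -0.5, -0.1]
width: 0.0542
finger_force: 64.0
t: 6.05
tcp_pos: [0.419, -0.0909, 0.2738]
tool_rot: [[0.981, -0.193, -0.0], [-0.193, -0.981, 0.0], [-0.0, -0.0, -1.0]]
wrist_force: [0.6, -0.4, -2.3]
width: 0.0548
finger_force: 64.1
[0.3289766  0.19392498 0.055     ]
```

```bash
python3 -m crank '[{"tx":-0.009,"ty":-0.08,"tz":0,"ax":0,"ay":0,"az":0,"grip":0.3},{"tx":-0.009,"ty":-0.16,"tz":0,"ax":0,"ay":0,"az":0,"grip":0.3},{"tx":-0.009,"ty":-0.24,"tz":0.02,"ax":0,"ay":0,"az":0,"grip":0.3},{"tx":-0.009,"ty":-0.3,"tz":0.04,"ax":0,"ay":0,"az":0,"grip":0.3},{"tx":-0.009,"ty":-0.32,"tz":0.05,"ax":0,"ay":0,"az":0,"grip":0.3}]';python3 -m crank '[{"tx":0,"ty":0,"tz":0,"ax":0,"ay":0,"az":0,"grip":0.3},{"tx":0,"ty":0,"tz":0,"ax":0,"ay":0,"az":0,"grip":0.3}]'; python3 snap.py 2 wrist side scene; python3 - <<'E'
import cv2,numpy as np
w=cv2.imread('pics/wrist2.png');s=cv2.imread('pics/side2.png')
cv2.imwrite('pics/c2.png',np.vstack([w[0:400,:],cv2.resize(s[200:280,280:440],(640,320),interpolation=cv2.INTER_CUBIC)[:200]]))
E
```

```text
t: 6.47
tcp_pos: [0.4453, 0.068, 0.2481]
tool_rot: [[0.982, -0.19, -0.001], [-0.19, -0.982, 0.001], [-0.001, -0.0, -1.0]]
wrist_force: [-0.2, -0.1, -2.6]
width: 0.0541
finger_force: 64.1
t: 6.63
tcp_pos: [0.4456, 0.0645, 0.2489]
tool_rot: [[0.981, -0.192, -0.001], [-0.192, -0.981, -0.0], [-0.0, 0.0, -1.0]]
wrist_force: [-0.1, 0.2, -0.9]
width: 0.0544
finger_force: 64.1
6.6333 [0.4456 0.0645 0.2489] -11.07 [ -7.  20. 109.  -0.  51.  94.]
```

View pics/c2.png

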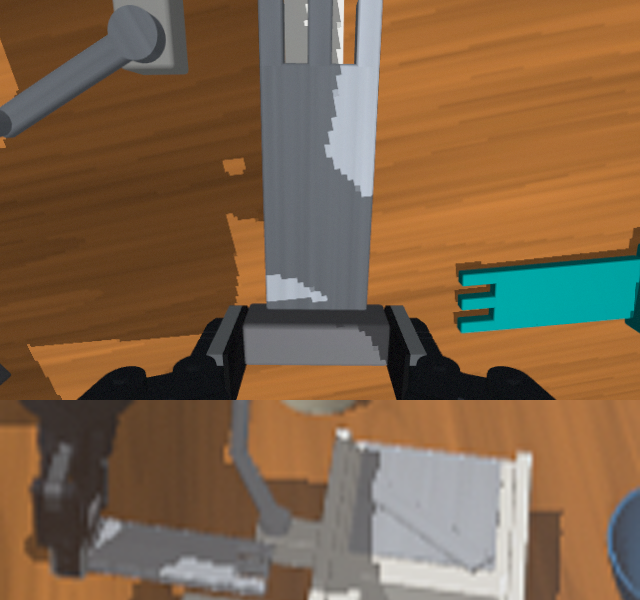

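The wrist view shows the insert held straight: blade edges at x 260/382 at the top and 267/367 at the shoulder. The keeper arm is swung aside from pivot (137,35) to (0,125), about 2.5 rad. The white sill is visible between the teeth, with its right edge at x≈343,y≈30. Now I'll compute the lateral offset and yaw.

```bash
python3 - <<'E'
import cv2,numpy as np
w=cv2.imread('pics/wrist2.png')
for y in(8,20,35,50):print(y,[(x,int(w[y,x].mean()),int(w[y,x,2])-int(w[y,x,0])) for x in range(282,362,3)])
E
python3 - <<'E'
from h import *;import json
W0=json.load(open('i0.json'))['wrist'];W=json.load(open('i2.json'))['wrist']
for a,b in[((296,169),(382.5,185)),((302.5,140),(392.5,158.5))]:
    A,B=atz(W0,a,.03),atz(W0,b,.03);print(A,B,np.degrees(np.arctan2(*(B-A)[1::-1])))
u=np.array([np.cos(D:=np.radians(-11.1)),np.sin(D)]);v=np.array([-u[1],u[0]]);M=np.array([.5877,.038])
def L(X):d=X[:2]-M;return (d@u).round(4),(d@v).round(4)
zb=.2489-.1759+.008
for n,p,z in[('sillR',(343,30),.03),('pivot',(137,35),.055),('bladeL0',(260,0),zb),('bladeR0',(382,0),zb),('bladeL',(266,290),zb),('bladeR',(367,290),zb),('toothroot',(320,65),zb)]:print(n,L(atz(W,p,z)))
print('tcp',L(np.array([.4456,.0645])))
E
```

```text
8 [(282, 77, -9), (285, 140, 1), (288, 139, 2), (291, 140, 2), (294, 140, 2), (297, 140, 2), (300, 140, 3), (303, 142, 1), (306, 200, 4), (309, 101, -10), (312, 117, -11), (315, 114, -11), (318, 112, -13), (321, 111, -12), (324, 109, -11), (327, 112, -11), (330, 106, -12), (333, 136, 1), (336, 142, 1), (339, 227, 3), (342, 231, 2), (345, 118, 126), (348, 118, 127), (351, 119, 127), (354, 119, 125), (357, 72, -9), (360, 182, -18)]
20 [(282, 81, -10), (285, 138, 1), (288, 141, 1), (291, 139, 0), (294, 141, 1), (297, 140, 1), (300, 141, 2), (303, 140, 2), (306, 223, 3), (309, 104, -11), (312, 115, -12), (315, 113, -12), (318, 111, -12), (321, 110, -12), (324, 111, -11), (327, 113, -12), (330, 106, -11), (333, 137, -1), (336, 141, 0), (339, 139, 0), (342, 231, 3), (345, 109, 115), (348, 105, 116), (351, 107, 117), (354, 107, 115), (357, 83, -8), (360, 190, -20)]
35 [(282, 85, -8), (285, 140, 2), (288, 141, 2), (291, 141, 1), (294, 141, 1), (297, 141, 1), (300, 139, 1), (303, 140, 1), (306, 141, 1), (309, 103, -11), (312, 114, -13), (315, 114, -11), (318, 111, -12), (321, 109, -12), (324,
[... 518 characters left out ...]
231, 2), (342, 228, 5), (345, 111, 119), (348, 110, 120), (351, 114, 117), (354, 90, 61), (357, 143, -14), (360, 197, -18)]
[0.5076114  0.04126143 0.03      ] [0.5847428  0.02717128 0.03      ] -10.352484964790744
[0.51360468 0.06604406 0.03      ] [0.59237477 0.05043203 0.03      ] -11.210592185550627
sillR (np.float64(-0.0264), np.float64(-0.0129))
pivot (np.float64(-0.0329), np.float64(0.0678))
bladeL0 (np.float64(-0.0287), np.float64(0.0165))
bladeR0 (np.float64(-0.0287), np.float64(-0.0218))
bladeL (np.float64(-0.1276), np.float64(0.0183))
bladeR (np.float64(-0.1276), np.float64(-0.0209))
toothroot (np.float64(-0.0477), np.float64(-0.0024))
tcp (np.float64(-0.1445), np.float64(-0.0014))
```

```bash
python3 -m crank '[{"tx":0,"ty":-0.0024,"tz":0.03,"ax":0,"ay":0,"az":-0.007,"grip":0.3},{"tx":0,"ty":-0.0024,"tz":0.06,"ax":0,"ay":0,"az":-0.007,"grip":0.3},{"tx":0,"ty":-0.0024,"tz":0.077,"ax":0,"ay":0,"az":-0.007,"grip":0.3},{"tx":0,"ty":-0.0024,"tz":0.085,"ax":0,"ay":0,"az":-0.007,"grip":0.3},{"tx":0,"ty":-0.0024,"tz":0.085,"ax":0,"ay":0,"az":-0.007,"grip":0.3}]';python3 -m crank '[{"tx":0,"ty":0,"tz":0.001,"ax":0,"ay":0,"az":0,"grip":0.3},{"tx":0,"ty":0,"tz":0.002,"ax":0,"ay":0,"az":0,"grip":0.3},{"tx":0,"ty":0,"tz":0.002,"ax":0,"ay":0,"az":0,"grip":0.3}]'; python3 snap.py 3 wrist side
```

```text
t: 7.2
tcp_pos: [0.446, 0.0653, 0.2063]
tool_rot: [[0.984, -0.18, -0.001], [-0.18, -0.984, -0.0], [-0.001, 0.0, -1.0]]
wrist_force: [-0.1, 0.4, -0.7]
width: 0.0545
finger_force: 64.2
t: 7.45
tcp_pos: [0.4462, 0.0658, 0.206]
tool_rot: [[0.984, -0.179, 0.001], [-0.179, -0.984, -0.0], [0.001, -0.0, -1.0]]
wrist_force: [0.3, -0.3, -0.9]
width: 0.0546
finger_force: 64.2
7.45 [0.4462 0.0658 0.206 ] -10.31 [ -7.  25. 111.   0.  44.  94.]
```

```bash
for k in 1; do python3 -m crank '[{"tx":0,"ty":0,"tz":0.002,"ax":0,"ay":0,"az":0,"grip":0.3},{"tx":0,"ty":0,"tz":0.002,"ax":0,"ay":0,"az":0,"grip":0.3}]'; python3 -m crank '[{"tx":0,"ty":0,"tz":0.002,"ax":0,"ay":0,"az":0,"grip":0.3},{"tx":0,"ty":0,"tz":0.002,"ax":0,"ay":0,"az":0,"grip":0.3}]'; done; python3 snap.py 4 wrist;  python3 - <<'E'
import cv2,numpy as np
w=cv2.imread('pics/wrist4.png')
for y in(8,30,50):print(y,[(x,int(w[y,x].mean()),int(w[y,x,2])-int(w[y,x,0])) for x in list(range(252,300,3))+list(range(330,390,3))])
E
```

```text
t: 7.72
tcp_pos: [0.446, 0.0659, 0.2048]
tool_rot: [[0.984, -0.179, 0.001], [-0.179, -0.984, -0.0], [0.001, 0.0, -1.0]]
wrist_force: [-1.7, -0.0, 4.3]
width: 0.0542
finger_force: 64.7
t: 7.88
tcp_pos: [0.4459, 0.0659, 0.2039]
tool_rot: [[0.984, -0.179, 0.0], [-0.179, -0.984, -0.0], [0.0, 0.0, -1.0]]
wrist_force: [-4.8, -0.4, 8.5]
width: 0.0544
finger_force: 65.2
7.8833 [0.4459 0.0659 0.2039] -10.29 [ -7.  25. 111.  -0.  44.  94.]
8 [(252, 68, 74), (255, 70, 71), (258, 111, -11), (261, 113, -11), (264, 115, -11), (267, 114, -13), (270, 114, -14), (273, 114, -12), (276, 115, -13), (279, 105, -11), (282, 71, -7), (285, 144, 1), (288, 145, 2), (291, 144, 0), (294, 144, 0), (297, 145, 2), (330, 110, -12), (333, 118, -2), (336, 145, 1), (339, 144, 1), (342, 145, 2), (345, 235, 2), (348, 234, 1), (351, 145, 1), (354, 143, 1), (357, 94, -5), (360, 150, -16), (363, 202, -19), (366, 197, -20), (369, 194, -20), (372, 195, -20), (375, 191, -21), (378, 193, -20), (381, 194, -19), (384, 137, 23), (387, 107, 112)]
30 [(252, 69, 72), (255, 68, 74), (258, 105, -11), (261, 115, -12), (264, 114, -11), 
[... 378 characters left out ...]
 (369, 196, -22), (372, 190, -21), (375, 190, -19), (378, 194, -19), (381, 186, -18), (384, 115, 122), (387, 117, 121)]
50 [(252, 65, 68), (255, 66, 69), (258, 105, -10), (261, 114, -13), (264, 113, -12), (267, 113, -14), (270, 111, -12), (273, 112, -12), (276, 112, -12), (279, 109, -11), (282, 74, -7), (285, 146, 3), (288, 144, 2), (291, 144, 2), (294, 143, 2), (297, 142, 2), (330, 103, -12), (333, 137, 3), (336, 146, 2), (339, 143, 1), (342, 144, 1), (345, 234, 2), (348, 235, 2), (351, 144, 2), (354, 144, 3), (357, 74, -7), (360, 192, -20), (363, 198, -21), (366, 195, -20), (369, 192, -20), (372, 191, -19), (375, 191, -20), (378, 194, -20), (381, 162, -8), (384, 125, 138), (387, 125, 137)]
```

```bash
python3 -m crank '[{"tx":0.02,"ty":0.0003,"tz":-0.002,"ax":0,"ay":0,"az":0,"grip":0.3},{"tx":0.04,"ty":0.0006,"tz":-0.002,"ax":0,"ay":0,"az":0,"grip":0.3},{"tx":0.06,"ty":0.0008,"tz":-0.002,"ax":0,"ay":0,"az":0,"grip":0.3},{"tx":0.08,"ty":0.0011,"tz":-0.002,"ax":0,"ay":0,"az":0,"grip":0.3},{"tx":0.09,"ty":0.0013,"tz":-0.002,"ax":0,"ay":0,"az":0,"grip":0.3}]'; python3 -m crank '[{"tx":0,"ty":0,"tz":0,"ax":0,"ay":0,"az":0,"grip":0.3},{"tx":0,"ty":0,"tz":0,"ax":0,"ay":0,"az":0,"grip":0.3}]'
```

```text
t: 8.35
tcp_pos: [0.4903, 0.0573, 0.2054]
tool_rot: [[0.984, -0.179, -0.002], [-0.179, -0.984, 0.0], [-0.002, -0.0, -1.0]]
wrist_force: [-14.3, 2.7, 22.4]
width: 0.0543
finger_force: 66.6
t: 8.52
tcp_pos: [0.4904, 0.0573, 0.2056]
tool_rot: [[0.984, -0.179, 0.001], [-0.179, -0.984, 0.0], [0.001, -0.0, -1.0]]
wrist_force: [-5.1, 0.7, 13.3]
width: 0.0545
finger_force: 65.9
```

```bash
python3 -m crank '[{"tx":0.02,"ty":0.0003,"tz":-0.002,"ax":0,"ay":0,"az":0,"grip":0.3},{"tx":0.04,"ty":0.0006,"tz":-0.002,"ax":0,"ay":0,"az":0,"grip":0.3},{"tx":0.06,"ty":0.0008,"tz":-0.002,"ax":0,"ay":0,"az":0,"grip":0.3},{"tx":0.08,"ty":0.0011,"tz":-0.002,"ax":0,"ay":0,"az":0,"grip":0.3},{"tx":0.08,"ty":0.0011,"tz":-0.002,"ax":0,"ay":0,"az":0,"grip":0.3}]'; python3 -m crank '[{"tx":0.02,"ty":0.0003,"tz":0,"ax":0,"ay":0,"az":0,"grip":0.3},{"tx":0.04,"ty":0.0006,"tz":0,"ax":0,"ay":0,"az":0,"grip":0.3},{"tx":0.06,"ty":0.0008,"tz":0,"ax":0,"ay":0,"az":0,"grip":0.3},{"tx":0.07,"ty":0.001,"tz":0,"ax":0,"ay":0,"az":0,"grip":0.3},{"tx":0.07,"ty":0.001,"tz":0,"ax":0,"ay":0,"az":0,"grip":0.3}]'; python3 snap.py 5 wrist side
```

```text
t: 8.93
tcp_pos: [0.5306, 0.0492, 0.2059]
tool_rot: [[0.984, -0.179, 0.002], [-0.179, -0.984, -0.0], [0.002, -0.0, -1.0]]
wrist_force: [3.3, -0.7, 5.1]
width: 0.0545
finger_force: 64.8
t: 9.35
tcp_pos: [0.5643, 0.0426, 0.2059]
tool_rot: [[0.984, -0.179, 0.001], [-0.179, -0.984, -0.0], [0.001, -0.0, -1.0]]
wrist_force: [1.1, -1.0, 4.0]
width: 0.0543
finger_force: 64.7
9.35 [0.5643 0.0426 0.2059] -10.3 [-8. 36. 91. -0. 53. 93.]
```

View pics/wrist5.png

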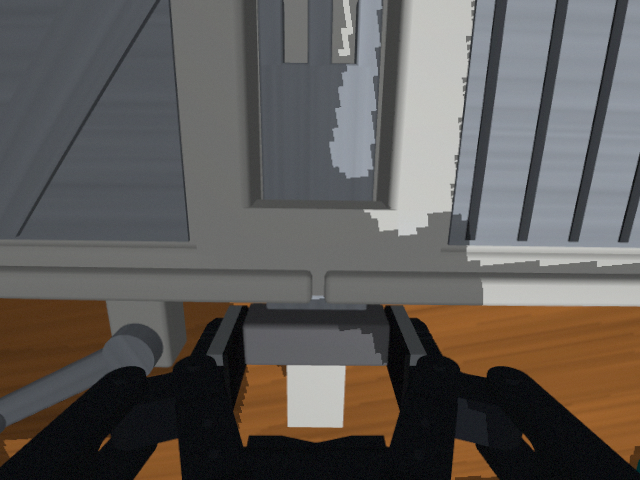

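The insert is in the slot and centred, with teeth roots at (320,62), the shoulder at y≈305–360 about 15 mm short of the frame, and the pivot boss at (130,350). I'll push it a bit further, then release and push from behind.

```bash
python3 -m crank '[{"tx":0.006,"ty":0.0001,"tz":0,"ax":0,"ay":0,"az":0,"grip":0.3},{"tx":0.012,"ty":0.0002,"tz":0,"ax":0,"ay":0,"az":0,"grip":0.3},{"tx":0.016,"ty":0.0002,"tz":0,"ax":0,"ay":0,"az":0,"grip":0.3},{"tx":0.016,"ty":0.0002,"tz":0,"ax":0,"ay":0,"az":0,"grip":0.3}]'; python3 -m crank '[{"tx":0,"ty":0,"tz":0,"ax":0,"ay":0,"az":0,"grip":0.8},{"tx":0,"ty":0,"tz":0,"ax":0,"ay":0,"az":0,"grip":0.8},{"tx":0,"ty":0,"tz":0,"ax":0,"ay":0,"az":0,"grip":0.8},{"tx":0,"ty":0,"tz":-0.06,"ax":0,"ay":0,"az":0,"grip":0.8},{"tx":0,"ty":0,"tz":-0.1,"ax":0,"ay":0,"az":0,"grip":0.8}]';  python3 -m crank '[{"tx":-0.06,"ty":0,"tz":-0.01,"ax":0,"ay":0,"az":0,"grip":0},{"tx":-0.11,"ty":-0.001,"tz":-0.01,"ax":0,"ay":0,"az":0,"grip":0},{"tx":-0.11,"ty":-0.001,"tz":-0.01,"ax":0,"ay":0,"az":0,"grip":0},{"tx":-0.11,"ty":-0.001,"tz":-0.01,"ax":0,"ay":0,"az":0,"grip":0},{"tx":-0.11,"ty":-0.001,"tz":-0.01,"ax":0,"ay":0,"az":0,"grip":0}]'
```

```text
t: 9.78
tcp_pos: [0.5713, 0.0414, 0.2059]
tool_rot: [[0.984, -0.179, -0.002], [-0.179, -0.984, 0.0], [-0.002, 0.0, -1.0]]
wrist_force: [-4.9, 0.6, 8.4]
width: 0.0542
finger_force: 65.2
t: 10.2
tcp_pos: [0.5715, 0.0412, 0.2561]
tool_rot: [[0.984, -0.179, -0.001], [-0.179, -0.984, 0.0], [-0.001, 0.0, -1.0]]
wrist_force: [0.7, 0.4, 0.5]
width: 0.0683
finger_force: 0.0
t: 10.62
tcp_pos: [0.518, 0.0514, 0.2606]
tool_rot: [[0.984, -0.179, 0.001], [-0.179, -0.984, -0.0], [0.001, -0.0, -1.0]]
wrist_force: [-0.1, -0.1, -0.0]
width: 0.0078
finger_force: 0.0
```

```bash
python3 -m crank '[{"tx":0,"ty":0,"tz":0.05,"ax":0,"ay":0,"az":0,"grip":0},{"tx":0,"ty":0,"tz":0.098,"ax":0,"ay":0,"az":0,"grip":0},{"tx":0,"ty":0,"tz":0.098,"ax":0,"ay":0,"az":0,"grip":0},{"tx":0.03,"ty":0.0005,"tz":0.098,"ax":0,"ay":0,"az":0,"grip":0},{"tx":0.056,"ty":0.001,"tz":0.098,"ax":0,"ay":0,"az":0,"grip":0}]';  python3 -m crank '[{"tx":0.004,"ty":0,"tz":0,"ax":0,"ay":0,"az":0,"grip":0},{"tx":0.008,"ty":0,"tz":0,"ax":0,"ay":0,"az":0,"grip":0},{"tx":0.012,"ty":0,"tz":0,"ax":0,"ay":0,"az":0,"grip":0},{"tx":0.016,"ty":0,"tz":0,"ax":0,"ay":0,"az":0,"grip":0},{"tx":0.016,"ty":0,"tz":0,"ax":0,"ay":0,"az":0,"grip":0}]'; python3 -m crank '[{"tx":0.002,"ty":0,"tz":0,"ax":0,"ay":0,"az":0,"grip":0},{"tx":0.004,"ty":0,"tz":0,"ax":0,"ay":0,"az":0,"grip":0},{"tx":0.006,"ty":0,"tz":0,"ax":0,"ay":0,"az":0,"grip":0},{"tx":0.006,"ty":0,"tz":0,"ax":0,"ay":0,"az":0,"grip":0}]'
```

```text
t: 11.03
tcp_pos: [0.5461, 0.0458, 0.2121]
tool_rot: [[0.984, -0.179, 0.0], [-0.179, -0.984, 0.0], [0.0, -0.0, -1.0]]
wrist_force: [-0.8, -0.9, 0.8]
width: 0.0002
finger_force: 0.0
t: 11.45
tcp_pos: [0.5529, 0.0446, 0.2117]
tool_rot: [[0.984, -0.179, 0.0], [-0.179, -0.984, 0.0], [0.0, -0.0, -1.0]]
wrist_force: [0.1, -0.3, 0.0]
width: -0.0001
finger_force: 0.0
t: 11.78
tcp_pos: [0.5559, 0.0441, 0.2116]
tool_rot: [[0.984, -0.179, 0.0], [-0.179, -0.984, 0.0], [0.0, -0.0, -1.0]]
wrist_force: [-0.3, -0.5, 0.7]
width: -0.0001
finger_force: 0.2
```

```bash
python3 -m crank '[{"tx":0.002,"ty":0,"tz":0,"ax":0,"ay":0,"az":0,"grip":0},{"tx":0.004,"ty":0,"tz":0,"ax":0,"ay":0,"az":0,"grip":0},{"tx":0.004,"ty":0,"tz":0,"ax":0,"ay":0,"az":0,"grip":0}]'; python3 -m crank '[{"tx":0.002,"ty":0,"tz":0,"ax":0,"ay":0,"az":0,"grip":0},{"tx":0.004,"ty":0,"tz":0,"ax":0,"ay":0,"az":0,"grip":0},{"tx":0.004,"ty":0,"tz":0,"ax":0,"ay":0,"az":0,"grip":0}]';python3 -m crank '[{"tx":0.002,"ty":0,"tz":0,"ax":0,"ay":0,"az":0,"grip":0},{"tx":0.004,"ty":0,"tz":0,"ax":0,"ay":0,"az":0,"grip":0},{"tx":0.004,"ty":0,"tz":0,"ax":0,"ay":0,"az":0,"grip":0}]'
```

```text
t: 12.03
tcp_pos: [0.5579, 0.0437, 0.2115]
tool_rot: [[0.984, -0.179, -0.0], [-0.179, -0.984, 0.0], [-0.0, -0.0, -1.0]]
wrist_force: [-0.6, 0.3, -0.1]
width: 0.0
finger_force: 0.4
t: 12.28
tcp_pos: [0.5589, 0.0436, 0.2114]
tool_rot: [[0.984, -0.179, -0.005], [-0.179, -0.984, 0.001], [-0.005, 0.0, -1.0]]
wrist_force: [-10.8, 1.2, 6.9]
width: -0.0002
finger_force: 5.3
t: 12.53
tcp_pos: [0.5599, 0.0436, 0.2113]
tool_rot: [[0.984, -0.178, -0.01], [-0.178, -0.984, 0.001], [-0.01, 0.001, -1.0]]
wrist_force: [-20.5, 2.3, 15.6]
width: -0.0002
finger_force: 10.5
```

Force rose stiffly about where seating is expected. I'll back off and look.

```bash
python3 -m crank '[{"tx":-0.06,"ty":0,"tz":0,"ax":0,"ay":0,"az":0,"grip":0},{"tx":-0.1,"ty":0,"tz":-0.06,"ax":0,"ay":0,"az":0,"grip":0},{"tx":-0.1,"ty":0,"tz":-0.14,"ax":0,"ay":0,"az":0,"grip":0},{"tx":-0.1,"ty":0,"tz":-0.2,"ax":0,"ay":0,"az":0,"grip":0},{"tx":-0.1,"ty":0,"tz":-0.2,"ax":0,"ay":0,"az":0,"grip":0}]'; python3 snap.py 6 wrist side; python3 - <<'E'
import cv2,numpy as np
w=cv2.imread('pics/wrist6.png');s=cv2.imread('pics/side6.png')
a=w[60:460,:];b=cv2.resize(s[205:265,310:430],(400,200),interpolation=cv2.INTER_CUBIC)
c=np.zeros((600,640,3),np.uint8);c[:400]=a;c[400:,:400]=b;cv2.imwrite('pics/c3.png',c)
E
```

```text
t: 12.95
tcp_pos: [0.5134, 0.0519, 0.3175]
tool_rot: [[0.984, -0.178, 0.011], [-0.178, -0.984, -0.002], [0.011, -0.001, -1.0]]
wrist_force: [0.1, -0.3, -0.1]
width: 0.0
finger_force: 0.0
12.95 [0.5134 0.0519 0.3175] -10.28 [-7. 22. 94. -0. 63. 93.]
```

View pics/c3.png

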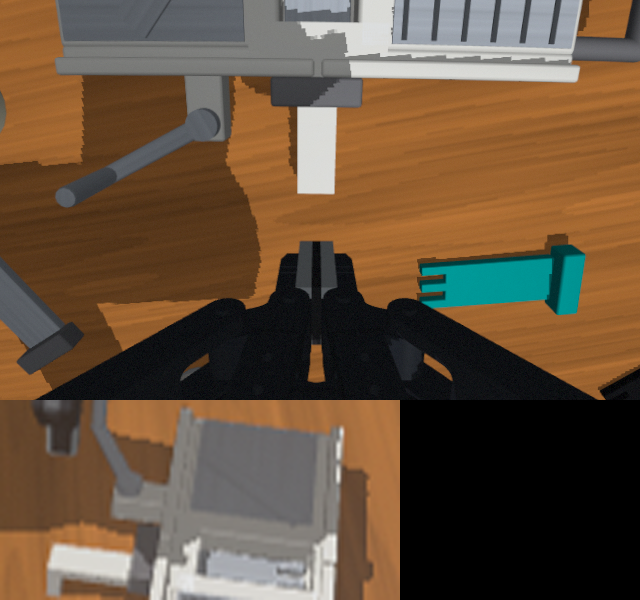

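The shoulder (272–362, rows 138–166 in the full frame) sits at the frame's face. The keeper's peg top is at about (67,258) and the pivot at (203,184). Numeric check next.

```bash
python3 - <<'E'
from h import *;import json
W=json.load(open('i6.json'))['wrist']
u=np.array([np.cos(D:=np.radians(-11.1)),np.sin(D)]);v=np.array([-u[1],u[0]]);M=np.array([.5877,.038])
def L(X):d=X[:2]-M;return (d@u).round(4),(d@v).round(4)
for n,p,z in[('rearL',(273,166),.05),('rearR',(361,167),.05),('sillendL',(298,253),.03),('sillendR',(334,254),.03),('ridge edge',(316,136),.064),('pivot',(203,184),.055),('peg',(67,258),.095),('pegmid',(115,236),.048)]:
    X=atz(W,p,z);print(n,X.round(4),L(X))
# closing path in slicer local -> world
c=np.array([.572,.1148])
for t in np.arange(2.6,-.21,-.2):
    l=.072*np.array([-np.sin(t),-np.cos(t)]);p=c+l[0]*u+l[1]*v;print(round(t,2),p.round(4))
E
```

```text
rearL [0.5746 0.068  0.05  ] (np.float64(-0.0186), np.float64(0.0269))
rearR [0.5644 0.0154 0.05  ] (np.float64(-0.0185), np.float64(-0.0267))
sillendL [0.5111 0.0658 0.03  ] (np.float64(-0.0805), np.float64(0.0126))
sillendR [0.5059 0.041  0.03  ] (np.float64(-0.0809), np.float64(-0.0128))
ridge edge [0.5874 0.039  0.064 ] (np.float64(-0.0005), np.float64(0.0009))
pivot [0.5721 0.1113 0.055 ] (np.float64(-0.0294), np.float64(0.069))
peg [0.5505 0.1817 0.095 ] (np.float64(-0.0642), np.float64(0.1338))
pegmid [0.5494 0.1794 0.048 ] (np.float64(-0.0648), np.float64(0.1314))
2.6 [0.5475 0.1825]
2.4 [0.5345 0.1763]
2.2 [0.523  0.1676]
2.0 [0.5135 0.1568]
1.8 [0.5063 0.1444]
1.6 [0.5018 0.1307]
1.4 [0.5    0.1165]
1.2 [0.5011 0.1021]
1.0 [0.5051 0.0883]
0.8 [0.5117 0.0755]
0.6 [0.5207 0.0643]
0.4 [0.5317 0.0551]
0.2 [0.5444 0.0483]
-0.0 [0.5581 0.0441]
-0.2 [0.5725 0.0428]
```

Shoulder rear at −18 mm ⇒ seated, and the keeper is still open. Now I go to the peg and pinch it.

```bash
python3 -m crank '[{"tx":0.006,"ty":-0.07,"tz":-0.02,"ax":0,"ay":0,"az":0,"grip":0.8},{"tx":0.012,"ty":-0.14,"tz":-0.02,"ax":0,"ay":0,"az":0,"grip":0.8},{"tx":0.02,"ty":-0.2,"tz":-0.02,"ax":0,"ay":0,"az":0,"grip":0.8},{"tx":0.028,"ty":-0.269,"tz":-0.02,"ax":0,"ay":0,"az":0,"grip":0.8},{"tx":0.028,"ty":-0.269,"tz":-0.02,"ax":0,"ay":0,"az":0,"grip":0.8}]'; python3 -m crank '[{"tx":0,"ty":0,"tz":0.05,"ax":0,"ay":0,"az":0,"grip":0.8},{"tx":0,"ty":0,"tz":0.1,"ax":0,"ay":0,"az":0,"grip":0.8},{"tx":0,"ty":0,"tz":0.15,"ax":0,"ay":0,"az":0,"grip":0.8},{"tx":0,"ty":0,"tz":0.15,"ax":0,"ay":0,"az":0,"grip":0.8},{"tx":0,"ty":0,"tz":0.15,"ax":0,"ay":0,"az":0,"grip":0.8}]'
```

```text
t: 13.47
tcp_pos: [0.5508, 0.186, 0.3195]
tool_rot: [[0.985, -0.175, -0.002], [-0.175, -0.985, 0.001], [-0.002, -0.001, -1.0]]
wrist_force: [0.0, 0.8, -0.4]
width: 0.0607
finger_force: 0.0
t: 13.88
tcp_pos: [0.5502, 0.1815, 0.2451]
tool_rot: [[0.984, -0.179, -0.004], [-0.179, -0.984, -0.0], [-0.004, 0.001, -1.0]]
wrist_force: [-0.1, 0.5, 0.2]
width: 0.0682
finger_force: 0.0
```

```bash
python3 -m crank '[{"tx":0,"ty":0,"tz":0,"ax":0,"ay":0,"az":0,"grip":0},{"tx":0,"ty":0,"tz":0,"ax":0,"ay":0,"az":0,"grip":0},{"tx":0,"ty":0,"tz":0,"ax":0,"ay":0,"az":0,"grip":0},{"tx":0,"ty":0,"tz":0,"ax":0,"ay":0,"az":0,"grip":0},{"tx":0,"ty":0,"tz":0,"ax":0,"ay":0,"az":0,"grip":0}]'; python3 -m crank '[{"tx":0,"ty":0,"tz":0,"ax":0,"ay":0,"az":0,"grip":0},{"tx":0,"ty":0,"tz":0,"ax":0,"ay":0,"az":0,"grip":0}]'; python3 - <<'E'
import numpy as np
a=np.radians(-11.1);u=np.array([np.cos(a),np.sin(a)]);v=np.array([-u[1],u[0]]);c=np.array([.572,.1142])
X=np.array([.984,-.179]);Y=np.array([-.179,-.984])
f=lambda t:c+.072*(-np.sin(t)*u-np.cos(t)*v)
for t0,ts in[(2.6,(2.4,2.2,2,1.8,1.6)),(1.6,(1.4,1.2,1,.8,.6)),(.6,(.4,.2,0,-.05,-.1))]:
    print([(((f(t)-f(t0))@X/.5).round(3),((f(t)-f(t0))@Y/.5).round(3)) for t in ts],f(t0))
E
```

```text
t: 14.3
tcp_pos: [0.5503, 0.1826, 0.2475]
tool_rot: [[0.984, -0.179, 0.001], [-0.179, -0.984, 0.003], [0.0, -0.003, -1.0]]
wrist_force: [-0.4, 2.3, 1.0]
width: 0.0097
finger_force: 58.7
t: 14.47
tcp_pos: [0.5503, 0.1827, 0.2475]
tool_rot: [[0.984, -0.179, 0.001], [-0.179, -0.984, 0.002], [0.001, -0.003, -1.0]]
wrist_force: [-2.0, 7.1, 3.8]
width: 0.0098
finger_force: 58.6
[(np.float64(-0.023), np.float64(0.017)), (np.float64(-0.043), np.float64(0.038)), (np.float64(-0.058), np.float64(0.063)), (np.float64(-0.067), np.float64(0.09)), (np.float64(-0.071), np.float64(0.118))] [0.54745608 0.18188749]
[(np.float64(0.002), np.float64(0.029)), (np.float64(0.009), np.float64(0.057)), (np.float64(0.022), np.float64(0.082)), (np.float64(0.039), np.float64(0.105)), (np.float64(0.061), np.float64(0.124))] [0.50178181 0.13011871]
[(np.float64(0.025), np.float64(0.014)), (np.float64(0.052), np.float64(0.023)), (np.float64(0.081), np.float64(0.026)), (np.float64(0.088), np.float64(0.026)), (np.float64(0.095), np.float64(0.026))] [0.52066582 0.06371434]
```

```bash
python3 -m crank '[{"tx":-0.028,"ty":0.019,"tz":0,"ax":0,"ay":0,"az":0,"grip":0},{"tx":-0.048,"ty":0.04,"tz":0,"ax":0,"ay":0,"az":0,"grip":0},{"tx":-0.063,"ty":0.065,"tz":0,"ax":0,"ay":0,"az":0,"grip":0},{"tx":-0.072,"ty":0.092,"tz":0,"ax":0,"ay":0,"az":0,"grip":0},{"tx":-0.076,"ty":0.12,"tz":0,"ax":0,"ay":0,"az":0,"grip":0}]'; python3 -m crank '[{"tx":0.002,"ty":0.029,"tz":0,"ax":0,"ay":0,"az":0,"grip":0},{"tx":0.009,"ty":0.057,"tz":0,"ax":0,"ay":0,"az":0,"grip":0},{"tx":0.022,"ty":0.082,"tz":0,"ax":0,"ay":0,"az":0,"grip":0},{"tx":0.039,"ty":0.105,"tz":0,"ax":0,"ay":0,"az":0,"grip":0},{"tx":0.061,"ty":0.124,"tz":0,"ax":0,"ay":0,"az":0,"grip":0}]'
```

```text
t: 14.88
tcp_pos: [0.5008, 0.1305, 0.2472]
tool_rot: [[0.984, -0.177, -0.002], [-0.177, -0.984, 0.002], [-0.002, -0.002, -1.0]]
wrist_force: [-5.1, 5.3, 6.8]
width: 0.0093
finger_force: 60.1
t: 15.3
tcp_pos: [0.5214, 0.0626, 0.2473]
tool_rot: [[0.984, -0.179, 0.001], [-0.179, -0.984, 0.001], [0.001, -0.001, -1.0]]
wrist_force: [13.2, 7.6, -3.5]
width: 0.0095
finger_force: 59.4
```

```bash
python3 -m crank '[{"tx":0.025,"ty":0.014,"tz":0,"ax":0,"ay":0,"az":0,"grip":0},{"tx":0.052,"ty":0.022,"tz":0,"ax":0,"ay":0,"az":0,"grip":0},{"tx":0.074,"ty":0.024,"tz":0,"ax":0,"ay":0,"az":0,"grip":0},{"tx":0.08,"ty":0.024,"tz":0,"ax":0,"ay":0,"az":0,"grip":0},{"tx":0.08,"ty":0.024,"tz":0,"ax":0,"ay":0,"az":0,"grip":0}]'; python3 -m crank '[{"tx":0.004,"ty":0,"tz":0,"ax":0,"ay":0,"az":0,"grip":0},{"tx":0.004,"ty":0,"tz":0,"ax":0,"ay":0,"az":0,"grip":0}]'
```

```text
t: 15.72
tcp_pos: [0.5578, 0.0438, 0.247]
tool_rot: [[0.984, -0.178, -0.006], [-0.178, -0.984, -0.0], [-0.006, 0.001, -1.0]]
wrist_force: [-15.2, -0.9, 14.1]
width: 0.0099
finger_force: 61.2
t: 15.88
tcp_pos: [0.5588, 0.0437, 0.2469]
tool_rot: [[0.984, -0.177, -0.01], [-0.177, -0.984, -0.0], [-0.01, 0.002, -1.0]]
wrist_force: [-22.9, -2.0, 18.9]
width: 0.0094
finger_force: 61.7
```

The keeper is against its stop. I'll release, lift, back off and look.

```bash
python3 -m crank '[{"tx":0,"ty":0,"tz":0,"ax":0,"ay":0,"az":0,"grip":0.5},{"tx":0,"ty":0,"tz":0,"ax":0,"ay":0,"az":0,"grip":0.5},{"tx":0,"ty":0,"tz":0,"ax":0,"ay":0,"az":0,"grip":0.5},{"tx":0,"ty":0,"tz":-0.06,"ax":0,"ay":0,"az":0,"grip":0.5},{"tx":0,"ty":0,"tz":-0.14,"ax":0,"ay":0,"az":0,"grip":0.5}]'; python3 -m crank '[{"tx":-0.05,"ty":0,"tz":-0.03,"ax":0,"ay":0,"az":0,"grip":0.5},{"tx":-0.1,"ty":0,"tz":-0.03,"ax":0,"ay":0,"az":0,"grip":0.5},{"tx":-0.1,"ty":0,"tz":-0.03,"ax":0,"ay":0,"az":0,"grip":0.5}]'; python3 snap.py 7 wrist side; python3 - <<'E'
import cv2,numpy as np
w=cv2.imread('pics/wrist7.png');s=cv2.imread('pics/side7.png')
a=cv2.resize(w[80:280,190:470],(784,560),interpolation=cv2.INTER_CUBIC)
cv2.imwrite('pics/c4.png',a)
E
```

```text
t: 16.3
tcp_pos: [0.56, 0.0436, 0.3146]
tool_rot: [[0.984, -0.179, -0.006], [-0.179, -0.984, 0.001], [-0.006, 0.0, -1.0]]
wrist_force: [0.6, -0.1, 0.3]
width: 0.0428
finger_force: 0.0
t: 16.55
tcp_pos: [0.5087, 0.0535, 0.3324]
tool_rot: [[0.984, -0.178, 0.0], [-0.178, -0.984, 0.0], [0.0, -0.0, -1.0]]
wrist_force: [-0.8, 0.0, -0.6]
width: 0.0424
finger_force: 0.0
16.55 [0.5087 0.0535 0.3324] -10.26 [-7. 20. 94.  0. 66. 93.]
```

View pics/c4.png

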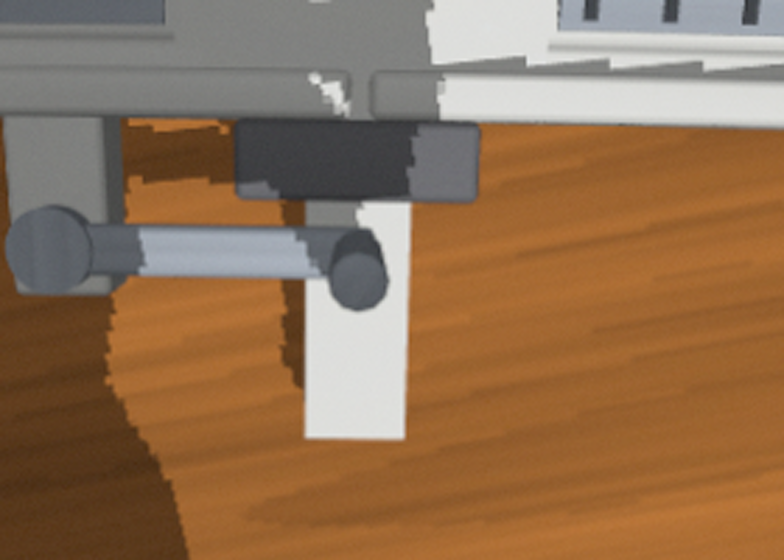

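The picture shows the shoulder flush under the frame's edge and the keeper arm parallel to the frame across the sill behind it: arm edge (145,226)→(300,228), slope 0.013, against the frame's 0.017. The robot touches nothing, so I'm handing in.

```bash
python3 -c "
from cell import bot
print(bot.close_job())"
```

```text
the job is handed in; nothing more can be done
None
```

I swung the keeper clear, slid the toothed insert along the sill until its shoulder met the frame, and closed the keeper behind it. The job was handed in at about 17 s; the hand-in returned no verdict.

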